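# Hold a hinge leaf in line for its pin

### The job

On the hinge jig, first turn the red keeper knob anticlockwise past its click, so that the steel keeper swings off the gap between the two fixed brass knuckles. Then pick up the loose brass hinge leaf, bring its knuckle into the gap between the fixed ones so that the three holes line up for the pin, plate level and standing straight out from the block, and finish while holding it there: keep it in the gripper, do not let go and do not press it hard against the jig. Leave the hinge pin, screwdriver, jar and tape roll where they are.

Things in the scene. Friction and masses are not known exactly. Their poses are not given: they have to be found in the camera images.
- jig: hinge jig, fixed: dark foot 100x96x12 mm (x -42 to 58), aluminium block 70x90 mm, top at 92 mm. Origin on the worktop under the red knob's axis; z up. Its front (face at x -32 mm) looks to its own -x and bears a fixed brass leaf with two knuckles at the upper edge. Place and yaw vary; the front looks roughly to the robot's left (yaw -1.7 to -1.05)
- jig_bore (a point): middle of the gap between the fixed knuckles, on the axis of their 10 mm holes, at (-43, 0, 85) mm in the jig frame; axes as the jig's, the holes run along y. Each knuckle is 18 mm in diameter and spans 15 to 37 mm to either side along y: the gap is 30 mm wide, open above, below and in front (-x); the plate behind it is 10.5 mm from the axis
- keeper (a joint): red keeper knob on the jig, vertical axis through the jig's origin, rad: 0 = the steel keeper arm (14 mm wide, 61 mm long, underside 11 mm above the hole axis) points to the jig's -x over the gap; grows anticlockwise from above, stop at 1.2. An over-centre spring holds it at 0 (0.17 Nm) until turned past 0.6, then it snaps over and stays at 1.2, clear of the gap
- keeper_grip (a point): middle of the knob's red grip bar, on the knob's axis, 118 mm above the worktop. Bar 46 mm long, 14 mm wide, from 103 to 130 mm high; its length lies along the keeper arm (jig x at joint 0) and turns with the joint; the steel keeper arm lies just under it, top at 103 mm
- leaf: loose brass hinge leaf, flat on the worktop, about 170 g: plate 70 (x) x 44 (y) x 8 mm, origin at the centre of the plate's underside, z up; knuckle at its +x end on a 24 mm wide neck. Starts left of the jig, yaw -1.57 +-0.6. In place it is level, axes parallel to the jig's, knuckle towards the block, underside 76 mm above the worktop
- leaf_bore (a point): centre of the 10 mm hole in the loose leaf's knuckle (18 mm diameter, 24 mm wide along y), at (47, 0, 9) mm in the leaf frame; the hole runs along the leaf's y
- hinge_pin: steel hinge pin, 6 mm thick with 10 mm collars at its ends, 84 mm long, lying right of the jig; for the colleague, leave it
- screwdriver: red screwdriver, 187 mm long, lying right of the jig; leave it
- jar: white jar with blue cap, 47 mm diameter, 60 mm tall, right of the jig; leave it
- tape: roll of tape lying flat, 62 mm diameter, 19 mm tall, at the left; leave it
Mind the look-alikes: they are no part of the job. Of the things that look like the leaf, the largest one is meant.

How it is judged:
By the outcome, as a careful person would: the job done as asked, in the order asked, and still so for the second after the job is handed in, while the arm keeps its last pose, push and grip.
It also fails if it takes over 58 s, if anything falls off the work surface, if the arm or the gripper's body presses on something with over 40 N, if the wrist force passes 120 N, or if a joint passes its speed limit or range.

### The arm

A 6-joint arm with a two-finger parallel gripper is mounted at the origin on a cart in front of the work surface, level with it; the furniture and walls round the work are solid. World frame = base frame: x ahead of the robot, y to its left, z up, the work surface at z = 0. Lengths are in m, angles in degrees, forces in N, time in s.
With the tool pointing down it reaches from about 0.325 to 0.85 m from the base axis. Payload 15.5 kg.
Tool frame: the origin (TCP) lies on the centre line of the jaws, within the pads' length; the fingertips stand 22 mm ahead of it and the grasp point (between the pads) lies 3 mm ahead of it (arm.tcp_to_tips is the z of the fingertips in the tool frame, in m); z points along the fingers, x is the direction in which the jaws open and shut, and the axes are right-handed (so a half turn about z gives the same grasp; the last joint's range is limited). The gripper opens to 91 mm and grips with 3 to 60 N. Pads are 32 mm wide; open, the fingers measure 118 mm over their backs; the gripper's body (76 mm by 178 mm) begins 60 mm behind the grasp point.
Start: joints at [-81.331, 28.281, 77.091, -0, 74.628, -5.472], TCP at [0.153, -0.606, 0.236] pointing down, gripper open.
Joint ranges: [-166.48, 166.48], [-47.26, 123.95], [12.59, 153.08], [-70.14, 250.14], [6.76, 159.57], [-176.63, 176.63]. Speed limits (degrees/s): [108.29, 108.29, 147.25, 172.46, 172.46, 172.46].

### API

Orientations are given as a 3x3 rotation matrix whose columns are the frame's x, y, z axes.
In Python, from cell import arm gives the robot as it stands. Calls block until the motion is done:
- arm.move_ptp(position, orientation): joint-space move of the TCP to a pose.
- arm.move_linear(position, rotation=None, rate=0.15, contact_N=None): straight line of the TCP; rotation=None keeps the orientation; rate is the mean speed in m/s. With contact_N (N) it stops when the force on the tool has changed by that much, and returns True; else False.
- arm.goto_joints(angles): joint-space move.
- arm.set_gripper(opening): finger opening in m; the grip force is fixed at half the most; returns when the fingers have stopped.
- arm.dwell(seconds).
- arm.inverse_kinematics(position, orientation): joint angles nearest the present ones, or None.
- arm.get_obs(): the state.
- arm.snapshot(name): name is "scene" or "top" or "wrist"; returns a dict with "pixels" (480x640x3 uint8, red, green, blue), "fx", "fy", "cx", "cy" (pixels), "k1" (the pictures are not rectified: a ray, as slopes to the right and down, at radius r is drawn at 1 + k1 r^2 times it, then the intrinsics apply), "cam_to_world" (4x4, takes a point from camera to world coordinates). Camera axes: x right, y down, z forward; pixel columns grow to the right and rows downward; lengths in m; the calibration is good to about 2 mm. A picture is of the moment at which its call begins. There is no depth.
A pose or a line that the arm cannot do raises arm.MotionError and nothing moves.
- arm.finish_job(): hands the job in, once; it reports no verdict.
The state is a dict: "t": time; "joint_pos": joint angles; "joint_vel": joint speeds; "tau": joint torques, N m; "eef_pos": TCP position; "tcp_rot": TCP orientation; "wrist_force": force on the tool from outside, world axes, zero at the start; "wrist_torque": the same for the moment, N m; "width": finger opening in m.
Only numpy, scipy, OpenCV 4.12 (cv2) and the standard library are available. Lean on these libraries where they do the work, as an engineer would, in place of code of your own. Each camera call takes 0.05 s, during which the arm holds its last target.

## Working session

There is one attempt and no reset: what is moved stays moved. The work goes in short steps, each a Python script; the robot and the scene stay as the last script left them, time stands still between calls to the robot, and variables do not carry over. Pictures are saved under pics/ and viewed, and the job is handed in when it is done.

```bash
ls; mkdir -p pics; python3 - <<'E'
from cell import arm
import cv2,json,numpy as np,pickle
o=arm.get_obs();print(o['t'],o['eef_pos'],o['width'],arm.tcp_to_tips)
for n in ['scene','top','wrist']:
    s=arm.snapshot(n);cv2.imwrite(f'pics/{n}0.png',s['pixels'][:,:,::-1]);pickle.dump(s,open(f'pics/{n}0.pkl','wb'))
    print(n,s['fx'],s['cx'],s['cy'],s['k1'],np.round(s['cam_to_world'],3).tolist())
E
```

```text
pics
0.0 [ 0.15263989 -0.60570121  0.23532713] 0.09124466780532031 0.022
scene 568.3372884971893 318.40791288499446 234.66871863013898 -0.14668309772458493 [[-0.806, -0.425, 0.411, 0.009], [-0.591, 0.592, -0.547, 0.649], [-0.011, -0.685, -0.729, 1.023], [0.0, 0.0, 0.0, 1.0]]
top 444.19801819362317 315.98324374149263 239.42351456899155 -0.07779227044171343 [[0.005, -0.988, 0.152, 0.366], [-1.0, -0.001, 0.023, -0.059], [-0.023, -0.152, -0.988, 1.018], [0.0, 0.0, 0.0, 1.0]]
wrist 345.0200846256167 323.364306619295 238.22481814232148 -0.05578031238030101 [[0.244, -0.936, -0.253, 0.224], [-0.97, -0.236, -0.064, -0.588], [0.0, 0.261, -0.965, 0.384], [0.0, 0.0, 0.0, 1.0]]
```

View pics/top0.png

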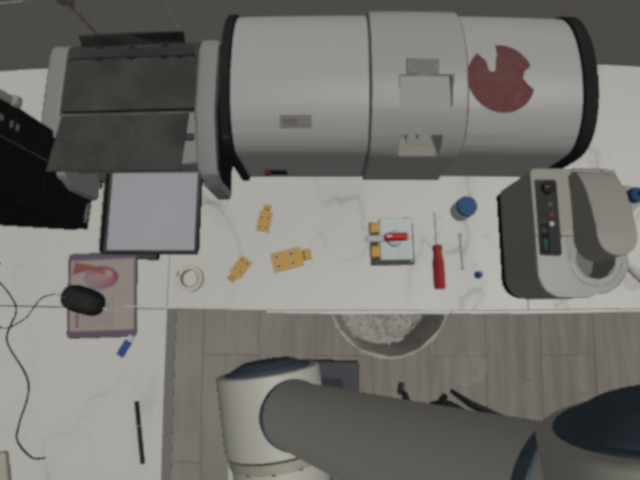

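View pics/scene0.png

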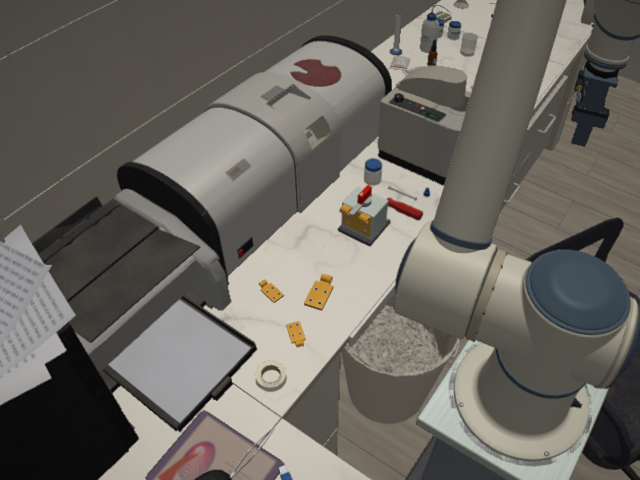

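The top view shows the jig at about (392,240), the largest leaf at (290,259) with its knuckle at (308,256), and two smaller decoys. I'll zoom in on these.

```bash
cat > h.py <<'E'
import numpy as np,cv2,pickle
from scipy.spatial.transform import Rotation as R
def K(s): return np.array([[s['fx'],0,s['cx']],[0,s['fy'],s['cy']],[0,0,1]])
def ray(s,uv):
    d=np.array([s['k1'],0,0,0,0.])
    p=cv2.undistortPoints(np.array([[uv]],float),K(s),d)[0,0]
    M=np.array(s['cam_to_world']);return M[:3,3],M[:3,:3]@np.array([p[0],p[1],1])
def at_z(s,uv,z):
    c,d=ray(s,uv);return c+d*(z-c[2])/d[2]
def proj(s,P):
    M=np.linalg.inv(np.array(s['cam_to_world']))
    r,_=cv2.Rodrigues(M[:3,:3])
    return cv2.projectPoints(np.atleast_2d(np.array(P,float)),r,M[:3,3],K(s),np.array([s['k1'],0,0,0,0.]))[0][:,0]
def load(n): return pickle.load(open(f'pics/{n}.pkl','rb'))
def snap(arm,n,name):
    s=arm.snapshot(n);pickle.dump(s,open(f'pics/{name}.pkl','wb'));return s
def crop(s,x,y,w,h,k,name):
    im=cv2.resize(s['pixels'][y:y+h,x:x+w,::-1],None,fx=k,fy=k,interpolation=cv2.INTER_CUBIC);cv2.imwrite(f'pics/{name}.png',im)
E
python3 -c "
from h import *
s=load('top0');crop(s,255,205,180,80,4.4,'topc')
s=load('scene0');crop(s,240,170,160,130,5,'scenec')
"
```

```text
(no output)
```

View pics/topc.png

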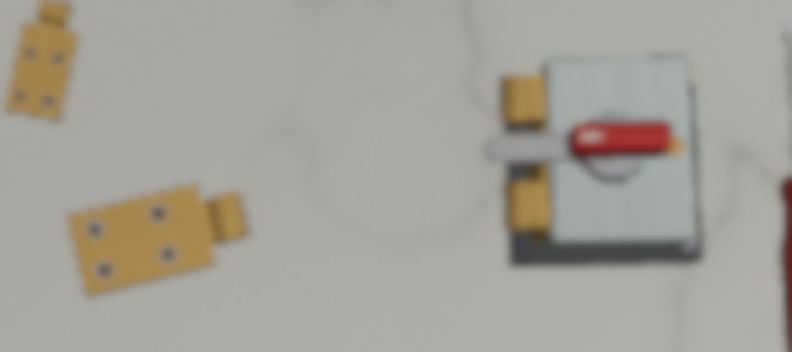

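View pics/scenec.png

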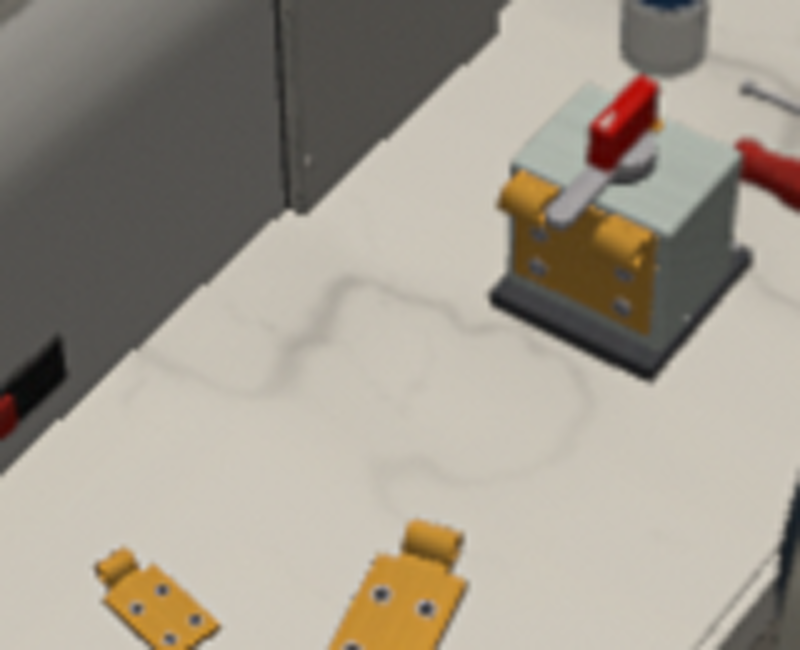

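View pics/wrist0.png

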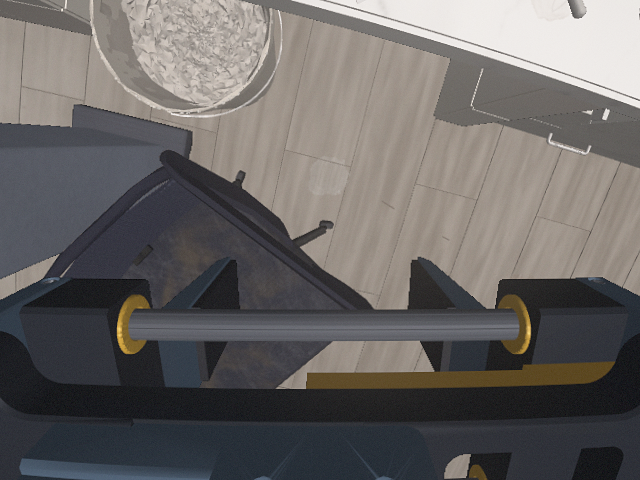

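```bash
python3 -c "
from h import *
s=load('top0')
f=lambda u,v,z:at_z(s,(255+(u+.5)/4.4-.5,205+(v+.5)/4.4-.5),z).round(4)
print('block');P=[f(*p,.092) for p in [(547,61),(690,57),(696,240),(552,241)]]
for p in P:print(p)
print('bar',f(577,138,.13),f(668,136,.13),'arm tip',f(490,148,.1))
print('leaf');
for p in [(68,214),(196,185),(216,262),(86,297)]:print(f(*p,.008))
print('knuckle end',f(249,235,.009),f(240,193,.009))
"
```

```text
block
[ 0.5543 -0.1708  0.092 ]
[ 0.5564 -0.2399  0.092 ]
[ 0.4676 -0.2403  0.092 ]
[ 0.4671 -0.1717  0.092 ]
bar [ 0.5105 -0.1794  0.13  ] [ 0.5115 -0.2213  0.13  ] arm tip [ 0.5105 -0.142   0.1   ]
leaf
[0.4898 0.07   0.008 ]
[0.5052 0.0032 0.008 ]
[ 0.4649 -0.0076  0.008 ]
[0.4465 0.0598 0.008 ]
knuckle end [ 0.4789 -0.0247  0.009 ] [ 0.5009 -0.0199  0.009 ]
```

```bash
cat >> h.py <<'E'
def down(a):
    "tool down, tool x at world angle a deg"
    c,s=np.cos(np.radians(a)),np.sin(np.radians(a))
    return np.array([[c,s,0],[s,-c,0],[0,0,-1.]])
E
python3 -c "
from h import *
from cell import arm
o=arm.get_obs();print(np.round(o['tcp_rot'],3).tolist())
for p in [(.511,-.2027,.129),(.511,-.2027,.25),(.477,.031,.024),(.511,-.113,.1)]:
  for a in (0,90,180,-90,-70,110,15,195):
    q=arm.inverse_kinematics(np.array(p),down(a));print(p,a,None if q is None else np.round(q,1))
s=load('top0')
for v in (170,178,185):print(at_z(s,(390,v),0),at_z(s,(390,v),.25))
"
```

```text
[[0.244, -0.97, -0.0], [-0.97, -0.244, 0.001], [-0.001, -0.0, -1.0]]
(0.511, -0.2027, 0.129) 0 [-27.9  29.8  94.7  -0.   55.5 -27.9]
(0.511, -0.2027, 0.129) 90 [ -27.9   29.8   94.7   -0.    55.5 -117.9]
(0.511, -0.2027, 0.129) 180 [-27.9  29.8  94.7  -0.   55.5 152.1]
(0.511, -0.2027, 0.129) -90 [-27.9  29.8  94.7  -0.   55.5  62.1]
(0.511, -0.2027, 0.129) -70 [-27.9  29.8  94.7  -0.   55.5  42.1]
(0.511, -0.2027, 0.129) 110 [ -27.9   29.8   94.7   -0.    55.5 -137.9]
(0.511, -0.2027, 0.129) 15 [-27.9  29.8  94.7  -0.   55.5 -42.9]
(0.511, -0.2027, 0.129) 195 [-27.9  29.8  94.7  -0.   55.5 137.1]
(0.511, -0.2027, 0.25) 0 [-27.9  21.4  86.7  -0.   71.9 -27.9]
(0.511, -0.2027, 0.25) 90 [ -27.9   21.4   86.7   -0.    71.9 -117.9]
(0.511, -0.2027, 0.25) 180 [-27.9  21.4  86.7  -0.   71.9 152.1]
(0.511, -0.2027, 0.25) -90 [-27.9  21.4  86.7  -0.   71.9  62.1]
(0.511, -0.2027, 0.25) -70 [-27.9  21.4  86.7  -0.   71.9  42.1]
(0.511, -0.2027, 0.25) 110 [ -27.9   21.4   86.7   -0.    71.9 -137.9]
(0.511, -0.2027, 0.25) 15 [-27.9  21.4  86.7  -0.   71.9 -42.9]
(0.511, -0.2027, 0.25) 195 [-27.
[... 586 characters left out ...]
.9  -0.   49.5 -19. ]
(0.511, -0.113, 0.1) 90 [ -19.    30.7   99.9   -0.    49.5 -109. ]
(0.511, -0.113, 0.1) 180 [-19.   30.7  99.9  -0.   49.5 161. ]
(0.511, -0.113, 0.1) -90 [-19.   30.7  99.9  -0.   49.5  71. ]
(0.511, -0.113, 0.1) -70 [-19.   30.7  99.9  -0.   49.5  51. ]
(0.511, -0.113, 0.1) 110 [ -19.    30.7   99.9   -0.    49.5 -129. ]
(0.511, -0.113, 0.1) 15 [-19.   30.7  99.9  -0.   49.5 -34. ]
(0.511, -0.113, 0.1) 195 [-19.   30.7  99.9  -0.   49.5 146. ]
[ 0.69054609 -0.21044451  0.        ] [ 0.61095966 -0.17333493  0.25      ]
[ 0.67081882 -0.20996303  0.        ] [ 0.59607663 -0.17297168  0.25      ]
[ 0.65366848 -0.20955187  0.        ] [ 0.58313773 -0.17266149  0.25      ]
```

```bash
python3 -c "
from h import *
s=load('scene0');t=load('top0')
f=lambda u,v:at_z(s,(240+u/5,170+v/5),0)
for p in [(300,210),(500,25),(60,418),(135,347),(0,470)]:
  P=f(*p);print(P.round(3),proj(t,P).round(1))
crop(t,200,120,260,180,3,'topd')
"
```

```text
[ 0.672 -0.156  0.   ] [[367.2 177.6]]
[ 0.671 -0.335  0.   ] [[442.5 178.2]]
[0.679 0.024 0.   ] [[291.3 174.8]]
[ 0.679 -0.033  0.   ] [[315.2 174.6]]
[0.681 0.066 0.   ] [[273.9 174.2]]
```

View pics/topd.png

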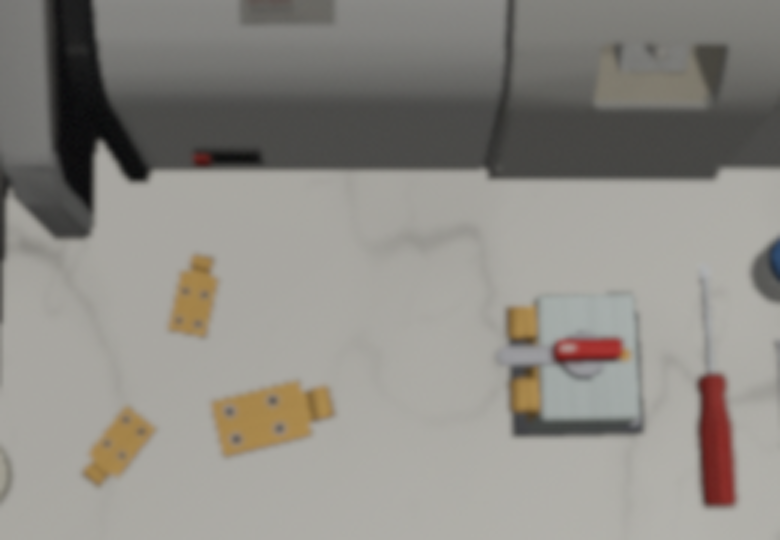

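The furnace wall is vertical at x≈0.67, which leaves room. The machine on the right sits close to a direct swing from the start pose, so I'll retract first, then look at the jig.

```bash
python3 - <<'E'
from h import *
from cell import arm
r=.42
b=np.radians(-81.3);arm.move_ptp([r*np.cos(b),r*np.sin(b),.30],arm.get_obs()['tcp_rot'])
b=np.radians(-30);arm.move_ptp([r*np.cos(b),r*np.sin(b),.30],down(0))
arm.move_ptp([.50,-.27,.27],down(0))
o=arm.get_obs();print(o['t'],o['eef_pos'])
s=snap(arm,'wrist','w1');cv2.imwrite('pics/w1.png',s['pixels'][:,:,::-1])
print(np.round(s['cam_to_world'],3).tolist())
E
```

```text
3.05 [ 0.4995549  -0.27070809  0.26949437]
[[1.0, -0.001, -0.001, 0.499], [-0.001, -0.965, -0.262, -0.198], [-0.001, 0.262, -0.965, 0.419], [0.0, 0.0, 0.0, 1.0]]
```

View pics/w1.png

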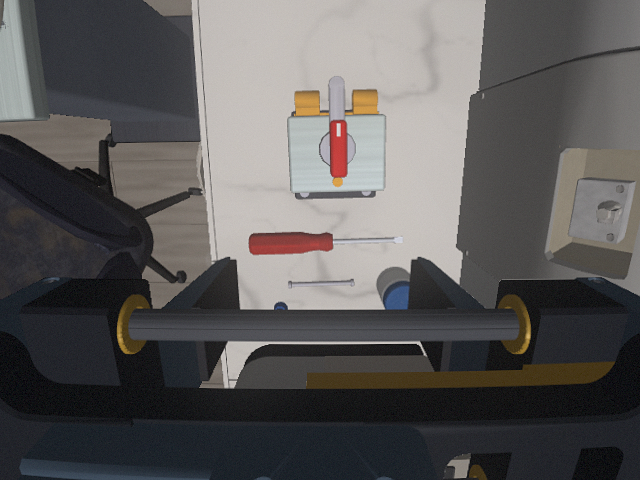

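```bash
python3 -c "
from h import *
crop(load('w1'),275,65,125,145,4.1,'w1c')"
```

```text
(no output)
```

View pics/w1c.png

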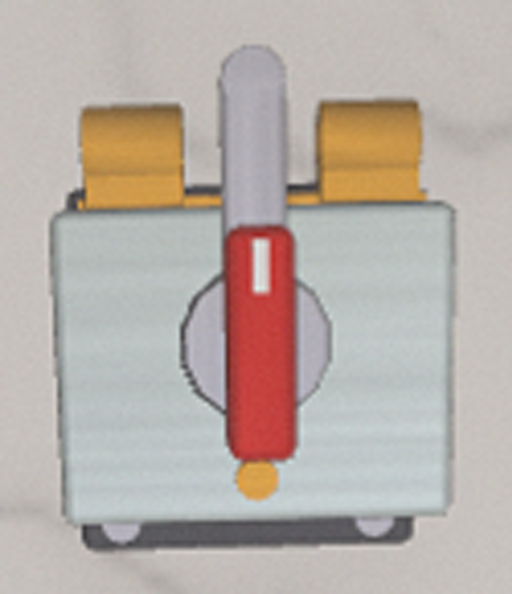

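```bash
cat > fit.py <<'E'
from h import *
from scipy.optimize import least_squares
def fit(s,pts,x0,loss='soft_l1'):
    M=np.array([p[1] for p in pts],float)/1000;U=np.array([p[0] for p in pts],float)
    def W(x): 
        c,q=np.cos(x[2]),np.sin(x[2]);return np.c_[x[0]+c*M[:,0]-q*M[:,1],x[1]+q*M[:,0]+c*M[:,1],M[:,2]]
    f=lambda x:(proj(s,W(x))-U).ravel()
    r=least_squares(f,x0,x_scale=[.01,.01,.02],loss=loss);return r.x,f(r.x).reshape(-1,2)
E
python3 -c "
from fit import *
s=load('w1')
g=lambda u,v:(275+(u+.5)/4.1-.5,65+(v+.5)/4.1-.5)
pts=[(g(51,213),(-32,-45,92)),(g(455,204),(-32,45,92)),(g(70,521),(38,-45,92)),(g(448,516),(38,45,92)),
(g(81,108),(-52,-37,86)),(g(184,106),(-52,-15,86)),(g(318,103),(-52,15,86)),(g(420,101),(-52,37,86)),
(g(261,227),(-23,0,130)),(g(262,461),(23,0,130)),(g(226.5,345),(0,-7,130)),(g(295,345),(0,7,130)),(g(252,44),(-61,0,103))]
x,r=fit(s,pts,[.511,-.203,-1.57]);print(x,np.degrees(x[2]));print(r.round(1))
"
```

```text
[ 0.51142106 -0.2012116  -1.55179844] -88.9115011142781
[[-0.8 -2.8]
 [ 0.7 -2.6]
 [-2.1 -0.4]
 [ 0.7 -1.1]
 [ 0.4  0.1]
 [-0.3 -0. ]
 [ 0.2  0.1]
 [-0.4  0.2]
 [-0.2  0.1]
 [ 0.1  1. ]
 [-0.1  1. ]
 [ 0.4  0.7]
 [ 0.2  0.5]]
```

```bash
cat >> fit.py <<'E'
def T(x,M):
    M=np.atleast_2d(np.array(M,float))/1000;c,q=np.cos(x[2]),np.sin(x[2])
    return np.c_[x[0]+c*M[:,0]-q*M[:,1],x[1]+q*M[:,0]+c*M[:,1],M[:,2]]
def overlay(s,lines,box,k,name):
    "lines: list of (Nx3 world, color); box x,y,w,h"
    x,y,w,h=box;im=cv2.resize(s['pixels'][y:y+h,x:x+w,::-1],None,fx=k,fy=k,interpolation=cv2.INTER_CUBIC)
    for P,c in lines:
        u=((proj(s,P)-[x,y]+.5)*k-.5)
        cv2.polylines(im,[np.round(u*8).astype(int)],False,c,1,cv2.LINE_AA,3)
    cv2.imwrite(f'pics/{name}.png',im)
def jiglines(x,k=0.):
    L=[]
    L.append((T(x,[(-32,-45,92),(-32,45,92),(38,45,92),(38,-45,92),(-32,-45,92)]),(0,255,0)))
    L.append((T(x,[(-42,-48,12),(-42,48,12),(58,48,12),(58,-48,12),(-42,-48,12)]),(255,255,0)))
    xb=[x[0],x[1],x[2]+k]
    L.append((T(xb,[(-23,-7,130),(-23,7,130),(23,7,130),(23,-7,130),(-23,-7,130)]),(255,0,255)))
    L.append((T(xb,[(-54,-7,103),(-61,0,103),(-54,7,103),(0,7,103),(0,-7,103),(-54,-7,103)]),(255,0,0)))
    a=np.linspace(0,2*np.pi,25)
    for y in (-37,-15,15,37):
        L.append((T(x,np.c_[-43+9*np.cos(a),0*a+y,85+9*np.sin(a)]),(0,0,255)))
        L.append((T(x,np.c_[-43+5*np.cos(a),0*a+y,85+5*np.sin(a)]),(0,0,255)))
    return L
E
python3 -c "
from fit import *
x=[.5114,-.2008,np.radians(-89)]
overlay(load('w1'),jiglines(x),(275,65,125,145),4.1,'ow')
overlay(load('top0'),jiglines(x),(360,205,70,75),8,'ot')
overlay(load('scene0'),jiglines(x),(320,165,90,90),6.6,'os')
a=[cv2.resize(cv2.imread(f'pics/{n}.png'),(400,440)) for n in ('ot','os')];cv2.imwrite('pics/ots.png',np.hstack(a))
"
```

```text
(no output)
```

View pics/ow.png

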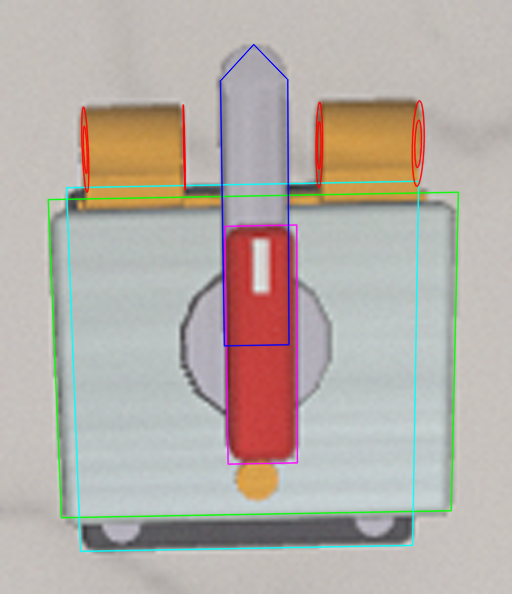

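View pics/ots.png

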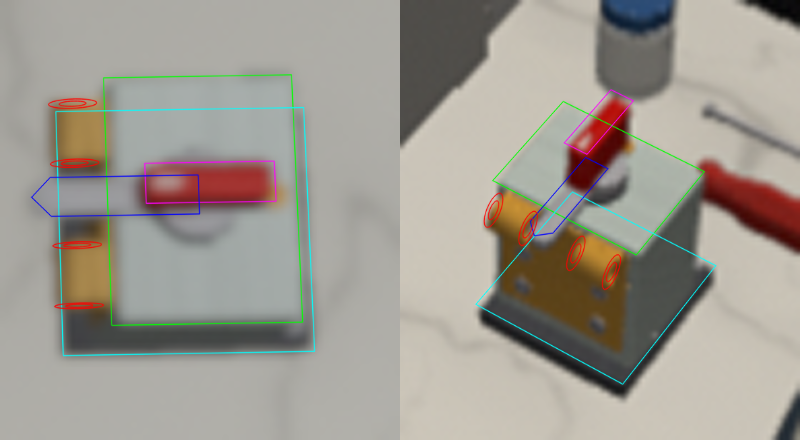

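The overlay fits the wrist view to about 1 mm, with the jig origin at (0.5114, −0.2005) and yaw about −89°. Next I'll turn the knob between loosely closed jaws.

```bash
python3 - <<'E'
from h import *
from cell import arm
arm.move_ptp([.5114,-.2005,.20],down(1));arm.set_gripper(.034)
print(arm.move_linear([.5114,-.2005,.129],rate=.08,contact_N=12))
arm.set_gripper(.019)
o=arm.get_obs();print(o['t'],o['eef_pos'],o['width'],o['wrist_force'],o['joint_pos'])
q=np.array(o['joint_pos'])
for d in (20,40,55,66):
    p=q.copy();p[5]-=d;arm.goto_joints(p);o=arm.get_obs();print(d,o['t'],np.round(o['eef_pos'],4),np.round(o['wrist_force'],1),np.round(o['wrist_torque'],2),np.round(o['tcp_rot'][:2,0],2))
E
```

```text
False
6.0417 [ 0.51142719 -0.20051024  0.1291084 ] 0.018944521452674425 [-0.60548725  0.2645249  -0.29539689] [-2.76358639e+01  2.97490720e+01  9.47702784e+01 -1.86572328e-03
  5.54728614e+01 -2.86379278e+01]
20 6.4833 [ 0.5118 -0.2006  0.1292] [ 3.1 -1.  -2.5] [-0.06 -0.65 -0.13] [0.94 0.35]
40 6.925 [ 0.5112 -0.2004  0.1291] [0.5 0.  0.9] [ 0.01 -0.29 -0.03] [0.76 0.65]
55 7.2917 [ 0.5112 -0.1998  0.1291] [1.  6.9 2.7] [ 1.16 -0.43  0.15] [0.57 0.82]
66 7.6 [ 0.5113 -0.2005  0.1291] [0.6 0.1 0.4] [ 0.02 -0.17  0.01] [0.4  0.92]
```

```bash
python3 - <<'E'
from h import *
from cell import arm
arm.set_gripper(.034)
arm.move_linear([.5113,-.2005,.20],rate=.12)
arm.move_ptp([.49,-.16,.24],down(0))
s=snap(arm,'wrist','w2');cv2.imwrite('pics/w2.png',s['pixels'][:,:,::-1])
arm.move_ptp([.475,-.045,.22],down(0));arm.set_gripper(.075)
s=snap(arm,'wrist','w3');cv2.imwrite('pics/w3.png',s['pixels'][:,:,::-1])
print(arm.get_obs()['t'])
E
```

```text
11.3667
```

View pics/w2.png

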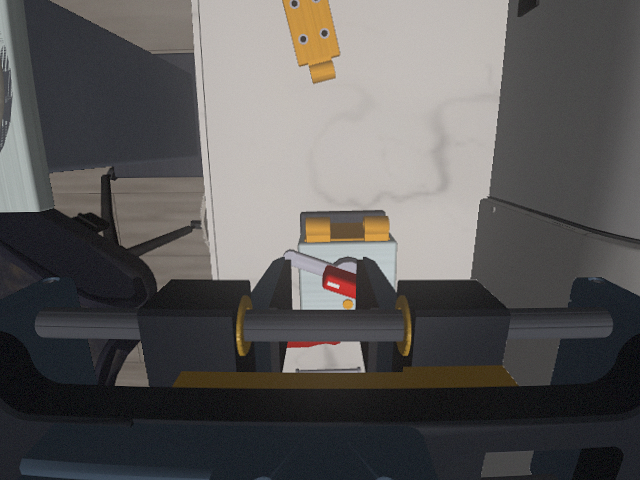

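View pics/w3.png

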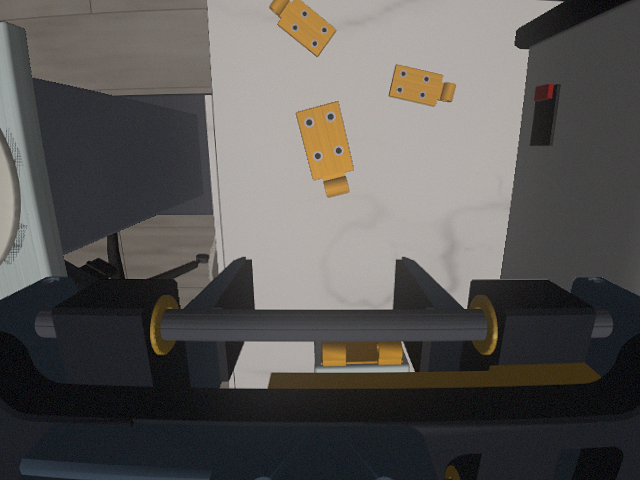

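The keeper has swung off the gap: its arm points to the left side at (290,255) in w2. I'll measure the leaf in w3.

```bash
python3 -c "
from h import *
crop(load('w3'),285,90,80,115,5.2,'w3c')"
```

```text
(no output)
```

View pics/w3c.png

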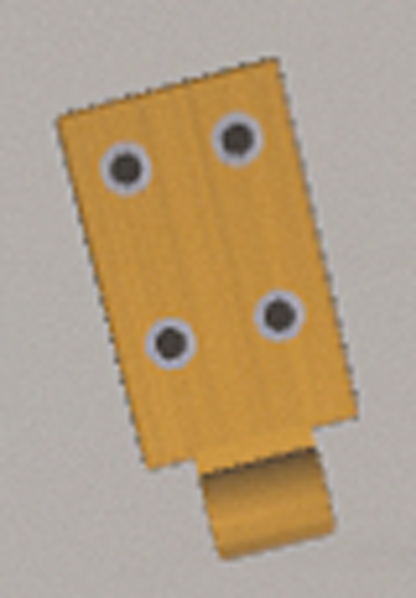

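```bash
python3 -c "
from fit import *
s=load('w3')
g=lambda u,v:(285+(u+.5)/5.2-.5,90+(v+.5)/5.2-.5)
pts=[(g(57,119),(-35,-22,8)),(g(278,59),(-35,22,8)),(g(357,417),(35,22,8)),(g(148,469),(35,-22,8)),(g(222,560),(56,-12,8)),(g(335,530),(56,12,8))]
x,r=fit(s,pts,[.477,.031,-1.3]);print(x,np.degrees(x[2]));print(r.round(1))
x,r=fit(s,pts[:4],[.477,.031,-1.3]);print(x,np.degrees(x[2]));print(r.round(1))
"
```

```text
[ 0.47651124  0.03162277 -1.32328865] -75.81885456146244
[[-0.5 -0.7]
 [ 0.1 -0.6]
 [ 0.8  0.1]
 [-0.3  0.6]
 [-0.2  0.2]
 [ 0.2  0.4]]
[ 0.47650232  0.03143455 -1.32504503] -75.91948810177327
[[-0.4 -0.5]
 [ 0.1 -0.4]
 [ 0.8  0.3]
 [-0.3  0.7]]
```

```bash
python3 - <<'E'
from fit import *
from cell import arm
x=[.4765,.0315,np.radians(-75.85)]
p=T(x,[(4,0,0)])[0];a=-75.85+270
arm.move_ptp([p[0],p[1],.15],down(a));arm.set_gripper(.064)
s=snap(arm,'wrist','w4');cv2.imwrite('pics/w4.png',s['pixels'][:,:,::-1])
print(arm.move_linear([p[0],p[1],.0238],rate=.1,contact_N=8))
o=arm.get_obs();print(o['t'],o['eef_pos'],o['wrist_force'])
arm.set_gripper(.03)
o=arm.get_obs();print(o['t'],o['eef_pos'],o['width'],o['wrist_force'],o['joint_pos'])
E
```

```text
False
15.9 [0.47776778 0.02760409 0.02423746] [ 0.63269561  0.02278788 -0.17598917]
16.3417 [0.47763319 0.02761185 0.0240163 ] 0.043718660817982195 [-1.37530003 -0.33639343  6.04205307] [-3.84762644e+00  3.62481129e+01  1.09084472e+02  1.13007256e-04
  3.46425168e+01  1.62002468e+02]
```

View pics/w4.png

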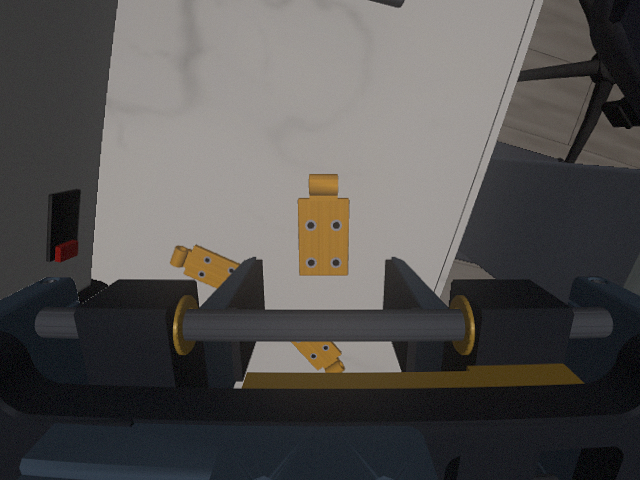

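The gripper width reads 43.7 mm, so the plate is held. Next I'll lift and bring it to a standoff in front of the gap.

```bash
python3 - <<'E'
from fit import *
from cell import arm
o=arm.get_obs();p=o['eef_pos']
arm.move_linear([p[0],p[1],.15],rate=.1)
o=arm.get_obs();print(o['width'],o['wrist_force'])
J=[.5114,-.2008,np.radians(-89)]
t=T(J,[(-86-40,0,0)])[0]
arm.move_ptp([t[0],t[1],.15],down(181))
arm.move_linear([t[0],t[1],.104],rate=.08)
s=snap(arm,'wrist','w5');cv2.imwrite('pics/w5.png',s['pixels'][:,:,::-1])
s=snap(arm,'scene','s5');crop(s,290,160,160,120,5,'s5')
o=arm.get_obs();print(o['t'],o['eef_pos'],o['width'],o['wrist_force'],o['joint_pos'])
E
```

```text
0.04362596229400298 [-0.08921996 -0.38590552 -1.48041897]
19.0833 [ 0.50954851 -0.07479199  0.10449594] 0.043756643758809506 [ 0.8324743  -0.84323642 -0.80520279] [-1.49961718e+01  2.97392930e+01  1.00850825e+02  7.22604917e-04
  4.93568128e+01  1.63992639e+02]
```

View pics/w5.png

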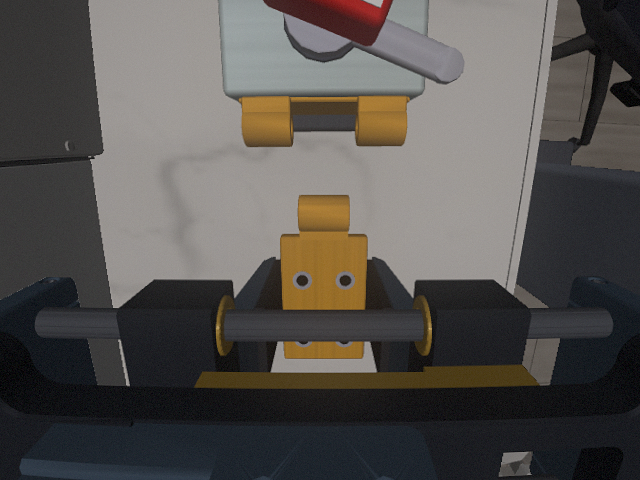

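View pics/s5.png

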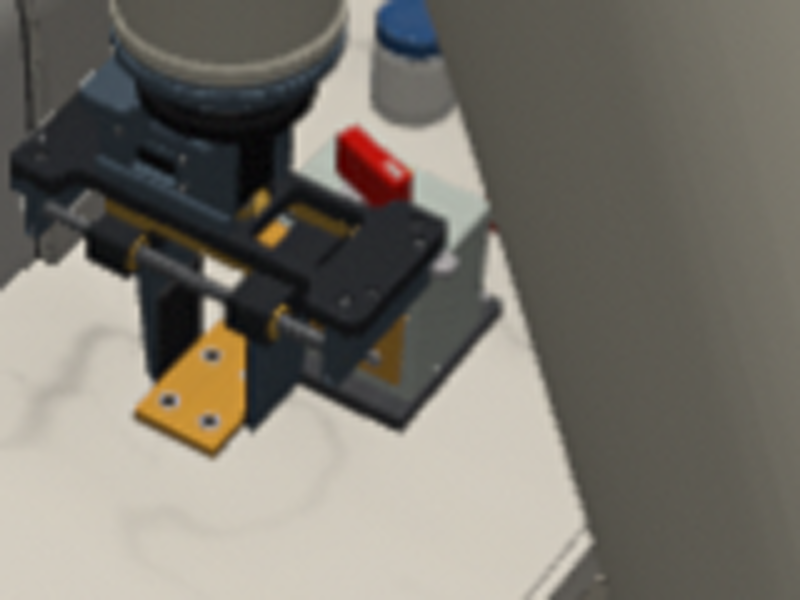

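```bash
python3 -c "
from h import *
s=load('w5')
crop(s,225,80,200,75,4,'w5a');crop(s,265,185,120,70,6.5,'w5b')"
```

```text
(no output)
```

View pics/w5a.png

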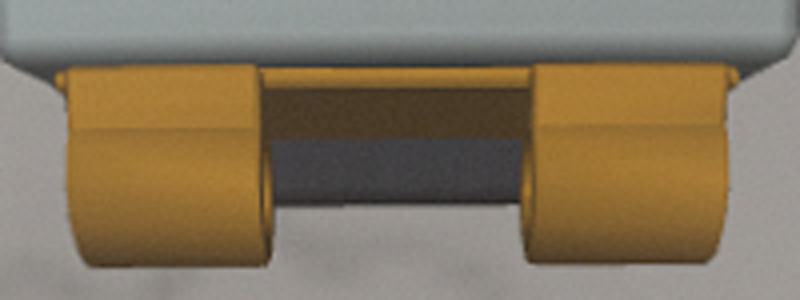

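View pics/w5b.png

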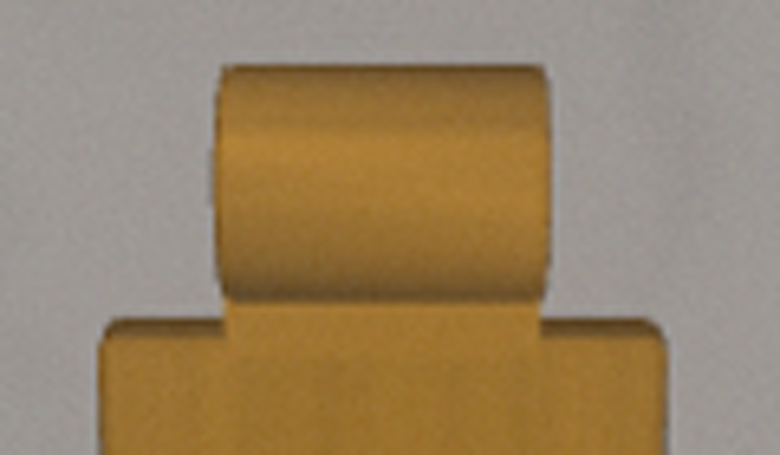

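```bash
cat > fit2.py <<'E'
from fit import *
A=np.linspace(0,2*np.pi,181)
def circ(x,cx,y,cz,z0=0):
    P=T(x,np.c_[cx+9*np.cos(A),0*A+y,cz+9*np.sin(A)]);P[:,2]+=z0;return P
def jigfit(s,obs,x0):
    # obs: list of (y, u, 'max'/'min', v) ; v front silhouette (max v)
    def f(x):
        r=[]
        for y,u,m,v in obs:
            q=proj(s,circ(x,-43,y,85));r+= [getattr(q[:,0],m)()-u]
            if v is not None: r+=[q[:,1].max()-v]
        return np.array(r)
    R_=least_squares(f,x0,x_scale=[.01,.01,.02],diff_step=1e-5);return R_.x,f(R_.x)
def leaffit(s,obs,x0,z0=None):
    def f(x):
        r=[]
        z=x[3] if z0 is None else z0
        for y,u,m,v,vb in obs:
            q=proj(s,circ(x,47,y,9,z));r+=[getattr(q[:,0],m)()-u,q[:,1].min()-v]
            if vb is not None:r+=[q[:,1].max()-vb]
        return np.array(r)
    R_=least_squares(f,x0,x_scale=[.01,.01,.02,.01][:len(x0)],diff_step=1e-5);return R_.x,f(R_.x)
E
python3 -c "
from fit2 import *
s=load('w5')
g=lambda u,v:(225+(u+.5)/4-.5,80+(v+.5)/4-.5)
h=lambda u,v:(265+(u+.5)/6.5-.5,185+(v+.5)/6.5-.5)
obs=[(37,*[g(67,267)[0]],'min',g(0,267)[1]),(15,g(273,0)[0],'max',g(0,266.5)[1]),(-15,g(521,0)[0],'min',g(0,264)[1]),(-37,g(729,0)[0],'max',g(0,263)[1])]
x,r=jigfit(s,obs,[.5114,-.2008,np.radians(-89)]);print(x,np.degrees(x[2]),r.round(1))
lo=[(12,h(214,0)[0],'min',h(0,65)[1],h(0,301)[1]),(-12,h(551,0)[0],'max',h(0,65)[1],h(0,301)[1])]
l,r=leaffit(s,lo,[.5098,-.07,np.radians(-89),.0805]);print(l,np.degrees(l[2]),r.round(1))
l3,r=leaffit(s,lo,[.5098,-.07,np.radians(-89)],.0805);print(l3,np.degrees(l3[2]),r.round(1))
print('jigbore',T(x,[(-43,0,85)]),'leafbore',T(l,[(47,0,9)]),T(l3,[(47,0,9)]))
L=jiglines(x,1.2)
for y in (-12,12):L.append((circ(l3,47,y,9,.0805),(0,0,255)))
P=T(l3,[(35,-22,8),(35,22,8),(-35,22,8),(-35,-22,8),(35,-22,8)]);P[:,2]+=.0805
L.append((P,(0,255,0)))
overlay(s,L,(215,0,215,370),1.6*1,'o5')
"
```

```text
[ 0.51129299 -0.20049372 -1.54617664] -88.5893956890308 [-1.   0.2  0.7 -0.2 -0.5 -0.   0.8  0.1]
[ 0.50890668 -0.06945822 -1.55271785  0.07682312] -88.96417984146636 [ 0.2 -0.2  0.2 -0.2 -0.2  0.2]
[ 0.50891892 -0.07015267 -1.55271798] -88.96418716397149 [-0.4 -0.6  0.6  0.4 -0.6  0.6]
jigbore [[ 0.51023445 -0.15750675  0.085     ]] leafbore [[ 0.50975632 -0.11645054  0.009     ]] [[ 0.50976856 -0.11714499  0.009     ]]
```

View pics/o5.png

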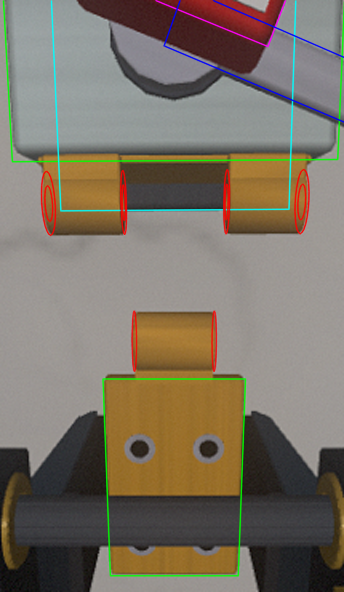

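```bash
python3 - <<'E'
from fit import *
from cell import arm
Rt=down(181.25)
print(arm.move_linear([.5098,-.0755,.1000],Rt,rate=.05,contact_N=8))
print(arm.move_linear([.5099,-.1072,.1000],rate=.04,contact_N=8))
s=snap(arm,'wrist','w6');crop(s,225,60,200,150,4,'w6')
s=snap(arm,'scene','s6')
o=arm.get_obs();print(o['t'],o['eef_pos'],o['width'],o['wrist_force'],o['tcp_rot'])
E
```

```text
False
False
20.375 [ 0.50984845 -0.10697876  0.09996673] 0.04370910304122678 [ 0.69970689 -0.37548546 -1.3190604 ] [[-9.99757338e-01 -2.20284178e-02 -1.19550322e-04]
 [-2.20284294e-02  9.99757340e-01  9.67584686e-05]
 [ 1.17389876e-04  9.93684948e-05 -9.99999988e-01]]
```

View pics/w6.png

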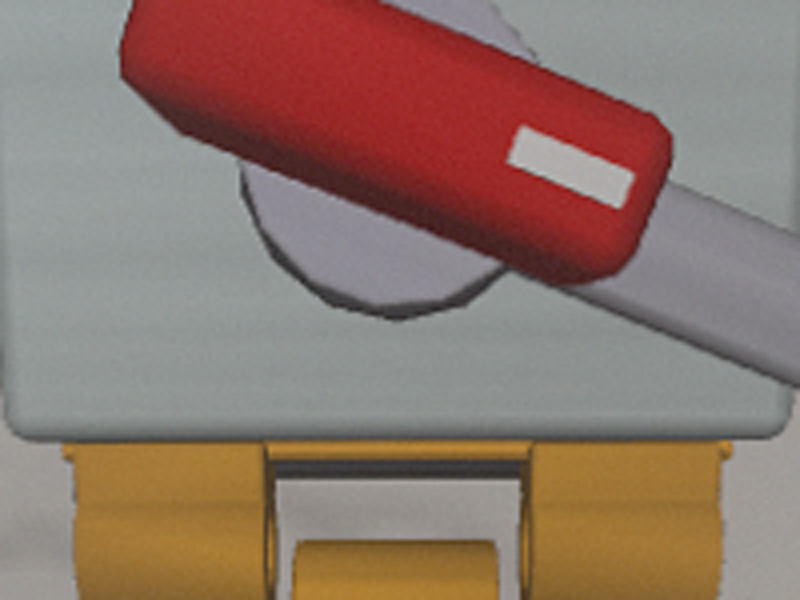

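```bash
python3 - <<'E'
from fit import *
from cell import arm
print(arm.move_linear([.5098,-.1152,.1000],rate=.02,contact_N=6))
arm.dwell(.3)
s=snap(arm,'wrist','w7');crop(s,225,110,200,150,4,'w7')
s=snap(arm,'scene','s7');crop(s,300,165,110,90,7,'s7')
o=arm.get_obs();print(o['t'],o['eef_pos'],o['width'],o['wrist_force'],o['wrist_torque'])
E
```

```text
False
21.325 [ 0.50979374 -0.11517343  0.09999692] 0.04351074424633197 [ 0.12632824  0.97915322 -1.03764688] [ 0.11816408 -0.04942303  0.01332322]
```

View pics/w7.png

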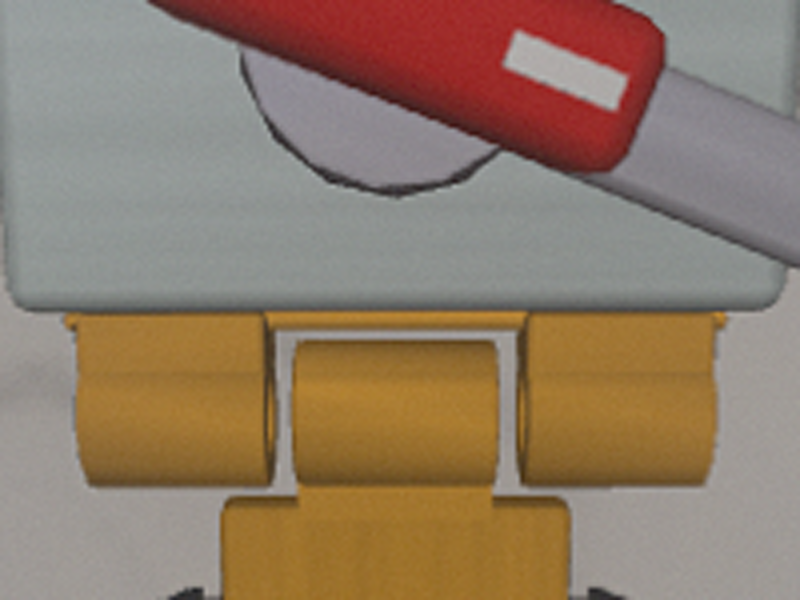

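View pics/s7.png

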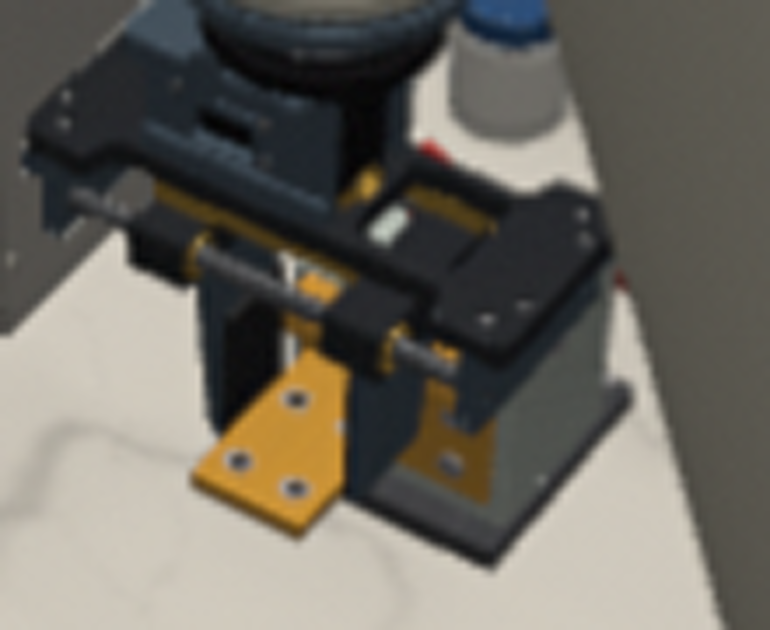

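```bash
python3 -c "
from h import *
s=load('w5');crop(s,270,225,110,145,5,'w5p')"
```

```text
(no output)
```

View pics/w5p.png

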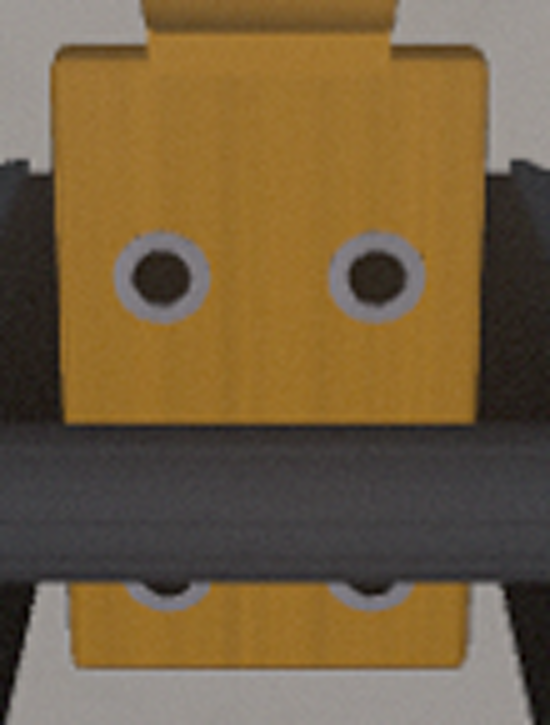

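```bash
python3 -c "
from fit import *
s=load('w5')
g=lambda u,v:(270+(u+.5)/5-.5,225+(v+.5)/5-.5)
u=lambda a:g(a,0)[0]; v=lambda a:g(0,a)[1]
M=np.array([(33,22,8),(33,-22,8),(-33,22,8),(-33,-22,8),(35,0,8),(-35,0,8),(12+35+9*0,0,18)])/1000
def W(x,M):
    return R.from_euler('ZY',[x[3],x[4]]).apply(M)+x[:3]
def f(x):
    q=proj(s,W(x,M));return np.array([q[0,0]-u(52),q[1,0]-u(487),q[2,0]-u(72),q[3,0]-u(469),q[4,1]-v(57),q[5,1]-v(668)])
for z in (None,.0805):
  ff=f if z is None else (lambda x:f(np.r_[x[:2],z,x[2:]]))
  x0=[.5089,-.07,.0805,-1.553,0] if z is None else [.5089,-.07,-1.553,0]
  r=least_squares(ff,x0,x_scale=[.01,.01,.01,.02,.02] if z is None else [.01,.01,.02,.02]);print(r.x[:3],np.degrees(r.x[-2:]),r.fun.round(2))
"
```

```text
[ 0.50881045 -0.06933738  0.07777999] [-88.86431393   1.01425957] [-0.03  0.03  0.08 -0.08 -0.03  0.03]
[ 0.50883447 -0.07058931 -1.55097329] [-88.86422345  -0.64809653] [-1.    1.   -0.33  0.33 -0.12  0.26]
```

```bash
python3 - <<'E'
from cell import arm
o=arm.get_obs();print(o['t'],o['eef_pos'],o['width'],o['wrist_force'])
arm.finish_job()
E
```

```text
21.325 [ 0.50979374 -0.11517343  0.09999692] 0.04351074424633197 [ 0.12632824  0.97915322 -1.03764688]
the job is handed in; nothing more can be done
```

I turned the keeper knob past its click, then picked up the largest leaf. I handed the job in at 21.3 s with the leaf held in place in the gap; no verdict is reported.

**Keeper:** I turned the knob about 66° anticlockwise with the jaws loosely round its bar. The reaction torque then dropped to near zero. Later pictures show the keeper arm swung clear of the gap.

**Leaf position:** In the last wrist picture the leaf's knuckle sits between the fixed ones. The side gaps are about 2.0 and 2.5 mm, and the front edges line up to within about 0.3 mm.

**Height and grip:** The underside is at 76 mm, worked out from the tool height at the grasp. The force on the wrist is about 1 N, so the leaf is not pressed against the jig. The gripper still holds the plate, at 43.5 mm width.

**Checks that disagreed:**
- **Leaf height:** fitting the leaf freely in an earlier wrist picture put it about 3 to 4 mm lower than the arm's own position does. The fixed knuckles showed a similar narrowing, so I put it down to rounded edges and camera calibration and kept the arm's figure.
- **Plate level:** the tilt came out between −0.6° and +1.0°, which I took as level.
- **Jig yaw:** two fits gave −88.6° and −88.9°, and I placed the leaf at about −88.7°.
- **Block front edge:** its picture position differed from the stated one by about 2.5 mm. I relied on the knuckles and the knob instead.

I did not touch the pin, screwdriver, jar, tape or the smaller leaves. I did not check each of them again at the end.

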